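# Rebuild the filter stack on a soldering-bench fume extractor

### The job

Rebuild the filter stack on the fume extractor's black base: lower the yellow filter support over the post, then the white spacer on top of it, then the blue clamp ring. Feel or look for the angle at which the ring's cross-shaped opening drops over the red cross head, press it down gently against the spring, turn it an eighth of a turn and let go, so that the head holds the stack pressed down. Never push hard on the base or its post, and leave the other things on the bench where they are.

Things in the scene. Friction and masses are not known exactly. Their poses are not given: they have to be found in the camera images.
- base: Fixed round black filter base with aluminium top, 110 mm across, 30 mm high, a 40 mm side stub with a brass nozzle along its +x; origin: centre of its underside, z up. On its axis stands a sprung steel post inside a sprung steel seat ring. No layer, nor the gripper, may press or pull on base, post or seat with over 25 N.
- seat_top (a point): Centre of the spring seat's top as unloaded, 42 mm above the base's origin; fixed to the base. The seat is a steel ring 64 mm across; with the layers' weight counted it starts to sink at 4 N, takes 0.9 N more per mm and stops hard after 9 mm; it is damped (2 N more at 25 mm/s).
- post_top (a point): Centre of the unloaded post's top, 90 mm above the base's origin; its axes are the base's, NOT the cross's. Post: round 30 mm up to 71 mm, neck 12 mm up to 84, then the red cross head (two crossed bars 30 x 8 mm, 6 mm thick). The cross's angle varies and is not read: see or feel it; the post does not turn; a slot edge can catch on a bar. Pushed, it sinks from 3 N, 2.5 N more per mm, hard stop after 4 mm.
- support: Yellow filter support, loose, 70 g: spoked disc 72 mm across, 5 mm thick, with a central hub tube 48 mm across, 34 mm hole, 18 mm high overall (grip the hub from above). Origin: centre of its underside, z up. Goes on first, hub up, disc on the seat: underside 42 mm above the base's origin, 38 mm once all is locked.
- spacer: White spacer tube, loose, 50 g, standing: 48 mm outside diameter, 34 mm hole, 22 mm high. Origin: centre of its underside, z up. Goes on second, on the support's hub: underside 60 mm above the base's origin, 56 mm once all is locked.
- clamp: Blue clamp ring, loose, 90 g: 54 mm across, 20 mm high, bore 36 mm. Its bottom 6 mm is a web with a cross opening, slots 10.4 mm wide along its x and y. Origin: centre of underside, z up. Last: at a wrong angle it rests on the head; right (within 4 deg) it drops on the spacer (82 mm over base origin). Press 5 to 8 mm more (7 to 10 N), turn 45 deg either way, let go: it locks at 78 mm.
- spool: Bystander: silver solder spool standing up, 54 mm across, 50 mm high; origin under its centre.
- plug: Bystander: yellow power connector, 30 x 16 x 12 mm with two brass pins to its -x; origin under the centre of the yellow body.
- driver: Bystander: screwdriver with a red handle, 170 mm long, lying along its x; origin under its middle.
- flux: Bystander: small jar with a black cap, 34 mm across, 60 mm high; origin under its centre.
- cleaner: Bystander: black tip-cleaner cup with brass wool ball, 68 mm across, 58 mm high; origin under its centre.
- jack: Bystander: black and brass round connector, 57 mm long, 18 mm across, lying along its x; origin under its middle.
Mind the look-alikes: they are no part of the job. Of the things like the clamp, leave any that is brown or purple; of the rest the smaller one is meant.

How it is judged (in metres and radians):
On the way, in this order (a step that is already met when the one before it is completed fails the run):
1. the filter support sits flat on the spring seat, over the post (z of support in the frame of base between 0.036 and 0.045 m and horizontal distance between support and base below 0.005 m and angle between support's own z axis and vertical below 0.06 rad), for 0.2 s.
2. the spacer sits on the support, over the post (all of step 1 and z of spacer in the frame of base between 0.054 and 0.063 m and horizontal distance between spacer and base below 0.005 m and angle between spacer's own z axis and vertical below 0.06 rad), for 0.2 s.
3. the clamp ring is past the cross head and on the spacer (z of support in the frame of base between 0.03 and 0.045 m and horizontal distance between each of support, spacer, clamp and base below 0.005 m and angle between each of support, spacer, clamp's own z axis and vertical below 0.06 rad and z of spacer in the frame of base between 0.05 and 0.063 m and z of clamp in the frame of base between 0.07 and 0.084 m), for 0.1 s.
At the end, for the whole second after the job is handed in: Support, spacer and clamp ring stacked on the post in this order, upright (0.06 rad), within 5 mm of its axis, released, at rest and locked: undersides 35.5-40, 53.5-58 and 75.5-80 mm above the base origin, the ring pressed up against the cross head with over 3 N (z of support in the frame of base between 0.0355 and 0.04 m and horizontal distance between each of support, spacer, clamp and base below 0.005 m and angle between each of support, spacer, clamp's own z axis and vertical below 0.06 rad and z of spacer in the frame of base between 0.0535 and 0.058 m and z of clamp in the frame of base between 0.0755 and 0.08 m and contact force between clamp and base above 3 N and contact force between the fingers and clamp below 0.1 N and linear speed of each of support, spacer, clamp below 0.01 m/s); the robot touches nothing.
It fails at once if the gripper or any one layer presses or pulls on the base, its post or its seat with more than 25 N (contact force between any of the fingers, support, spacer, clamp and base above 25 N).
It fails at once if a bystander is moved by more than 25 mm (distance of any of spool, plug, driver, flux, cleaner, jack from where it was at the start of the episode above 0.025 m).
It also fails if it takes over 72 s, if anything falls off the work surface, if the arm or the gripper's body presses on something with over 40 N, if the wrist force passes 120 N, or if a joint passes its speed limit or range.

### The arm

A 6-joint arm with a two-finger parallel gripper is mounted at the origin on the work surface. World frame = base frame: x ahead of the robot, y to its left, z up, the work surface at z = 0. Lengths are in m, angles in degrees, forces in N, time in s.
With the tool pointing down it reaches from about 0.35 to 0.8 m from the base axis. Payload 7.3 kg.
Tool frame: the origin (TCP) lies at the very end of the fingers, on their centre line; the grasp point (between the pads) lies 19 mm behind it (arm.pinch_z is the z of the grasp point in the tool frame, in m); z points along the fingers, y is the line along which they close (so a half turn about z gives the same grasp; the last joint's range is limited). The gripper opens to 85 mm and grips with 20 to 120 N. Pads are 22 mm wide; open, the fingers measure 114 mm over their backs; the gripper's body (76 mm by 85 mm) begins 54 mm behind the grasp point. The pads swing forward as they close: fully open they stand 13 mm farther back than shut.
Start: joints at [-72.708, 19.595, 87.324, -0, 73.075, -8.365], TCP at [0.227, -0.473, 0.231] pointing down, gripper open.
Joint ranges: [-145.02, 145.02], [-44.19, 115.74], [2.07, 154.8], [-57.11, 237.11], [16.16, 152.29], [-177.93, 177.93]. Speed limits (degrees/s): [147.25, 147.25, 180, 180, 180, 180].

### API

Orientations are given as a 3x3 rotation matrix whose columns are the frame's x, y, z axes.
In Python, from bench import arm gives the robot as it stands. The module is installed in compiled form; this text tells all that it offers.
- The arm moves only by the tool send_rows, never from a script. Its argument "moves" is a list of rows, each an object with "angular": the turn, a rotation vector about the tool's x, y, z in degrees, a list of three; "slide": the shift along the tool's x, y, z in cm, a list of three; "fingers": the closure in counts, from 0 (fully open) to 255 (shut). A call has exactly 10 rows; each row shifts and turns the commanded pose from where the row before left it, along the tool's axes as they then stand; what a row does not reach is not made up. A row lasts 1/12 s, in which the tool goes at most 41.7 mm and 7.16 degrees, less where a joint would pass 70% of its speed; a pose out of reach is approached as far as the arm can. A call is refused whole if a number of a shift passes 4.17 or a number of a turn 7.16, either way. A call with a gripper value outside its range is refused whole. The fingers move at their own pace and stop on an object; the grip force is fixed at half the most. Time passes only in rows, so rows that do not move let the fingers close, or fill a call up. It gives the time, the measured TCP pose, the force, the opening and the grip force at its end, in the units of the state.
- arm.get_obs(): the state, without advancing time (a new reading comes with each control period).
- arm.read_camera(name): name is "scene" or "top"; returns the picture (420x560x3 uint8, blue, green, red); there is no depth.
- arm.camera_info(name): a dict with "intrinsics" (3x3 intrinsics, pixels), "T" (4x4, takes a point from camera to world coordinates). Camera axes: x right, y down, z forward; pixel columns grow to the right and rows downward; lengths in m; the calibration is good to about 2 mm. A picture is of the moment at which its call begins. camera_info takes no time and is no camera call.
- arm.job_done(): hands the job in; it is judged then, once.
The state is a dict: "clock": time; "joints": joint angles; "joint_velocities": joint speeds; "effort": joint torques, N m; "position": TCP position; "orientation": TCP orientation; "ft_force": force on the tool from outside, world axes, zero at the start; "ft_torque": the same for the moment, N m; "grip_width": opening from 0.0 (shut) to 1.0 (fully open); "finger_force": force on a finger pad.
Only numpy, scipy, OpenCV 4.12 (cv2) and the standard library are available. Lean on these libraries where they do the work, as an engineer would, in place of code of your own. Each camera call takes 0.05 s, during which the arm holds its last target. There are 200 camera calls.

## Working session

There is one attempt and no reset: what is moved stays moved. The work goes in short steps, Python scripts to look and compute and a tool call to move; the robot and the scene stay as the last step left them, time stands still between calls to the robot, and variables do not carry over. Pictures are saved under pics/ and viewed, at most 10 in all, crops included, and the job is handed in when it is done.

Besides the shell and the picture viewer there is one more tool, called after "Request:" as a command line: name --argument value ..., lists and objects as JSON in quotes. send_rows: Moves the arm, as the interface text tells. Its arguments: {"type":"object","properties":{"moves":{"type":"array","items":{"type":"object","properties":{"angular":{"type":"array","items":{"type":"number"}},"slide":{"type":"array","items":{"type":"number"}},"fingers":{"type":"number"}}}}},"required":["moves"]}

```bash
mkdir -p pics; python3 - <<'E'
from bench import arm
import cv2
for n in("scene","top"):
    im=arm.read_camera(n); cv2.imwrite(f"pics/{n}0.png",im)
    c=arm.camera_info(n); print(n,c["intrinsics"],c["T"].round(4) if hasattr(c["T"],"round") else c["T"])
o=arm.get_obs(); print(o,arm.pinch_z)
E
```

```text
scene [[531.98589347   0.         282.05824167]
 [  0.         531.98589347 210.32832909]
 [  0.           0.           1.        ]] [[-0.8243  0.4792 -0.3014  0.9662]
 [ 0.5661  0.6956 -0.4424  0.5749]
 [-0.0023 -0.5353 -0.8446  1.18  ]
 [ 0.      0.      0.      1.    ]]
top [[466.58391341   0.         288.89872184]
 [  0.         466.58391341 208.58542947]
 [  0.           0.           1.        ]] [[-0.0891 -0.9743  0.2068  0.3248]
 [-0.996   0.0868 -0.0201  0.0024]
 [ 0.0016 -0.2078 -0.9782  1.3651]
 [ 0.      0.      0.      1.    ]]
{'clock': 0.1, 'joints': array([-7.27095331e+01,  1.96300762e+01,  8.73696662e+01, -8.50908056e-04,
        7.30749792e+01, -8.36550697e+00]), 'joint_velocities': array([-0.03343015, -0.09380259, -0.28697537,  0.0514208 ,  0.01323569,
        0.02428625]), 'effort': array([ 1.35923332e-03, -4.34447980e+01, -2.46489608e+01, -1.10905116e-04,
        4.73016946e-03,  3.41099701e-05]), 'position': array([ 0.2272179 , -0.47290331,  0.23072965]), 'orientation': array([[ 9.01408139e-01,  4.32970214e-01, -4.01176468e-04],
       [ 4.32970364e-01, -9.01407302e-01,  1.24098131e-03],
       [ 1.75684546e-04, -1.29232817e-03, -9.99999150e-01]]), 'ft_force': array([0.38280855, 0.074347  , 0.73641585]), 'ft_torque': array([-0.02297244, -0.03612253,  0.017543  ]), 'finger_force': 0.0, 'grip_width': 0.9995266814291192} -0.0187
```

View pics/scene0.png

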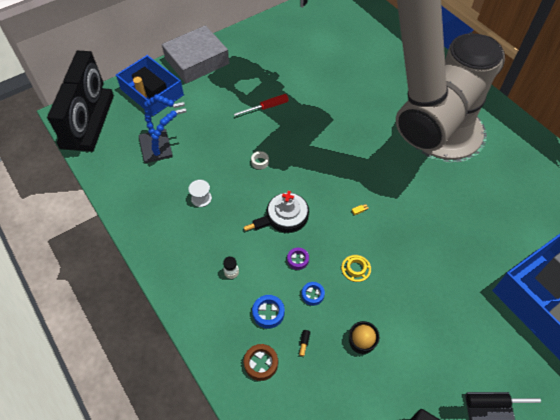

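View pics/top0.png

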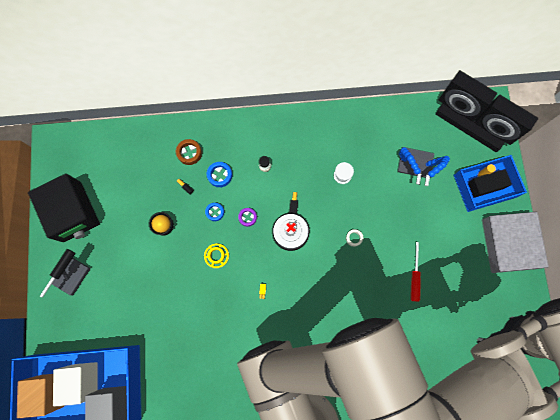

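```bash
cat > h.py <<'E'
from bench import arm
import numpy as np, cv2
from scipy.optimize import least_squares
C={n:arm.camera_info(n) for n in("scene","top")}
def proj(n,P):
    c=C[n];T=np.array(c["T"]);p=(np.atleast_2d(P)-T[:3,3])@T[:3,:3];p=p@np.array(c["intrinsics"]).T
    return p[:,:2]/p[:,2:]
def ray(n,uv,z):
    c=C[n];T=np.array(c["T"]);d=T[:3,:3]@np.linalg.solve(c["intrinsics"],[*uv,1]);o=T[:3,3]
    return o+d*(z-o[2])/d[2]
def hullc(p):
    h=cv2.convexHull(np.float32(p));m=cv2.moments(h);return np.array([m["m10"],m["m01"]])/m["m00"],m["m00"]
a=np.linspace(0,2*np.pi,60)
def cyl(x,y,rz): return np.vstack([np.c_[x+r*np.cos(a),y+r*np.sin(a),0*a+z] for r,z in rz])
def seg(im,col,win):
    h=cv2.cvtColor(im,cv2.COLOR_BGR2HSV).astype(int);H,S,V=h[...,0],h[...,1],h[...,2]
    m={"yellow":(H>20)&(H<35)&(S>130)&(V>90),"blue":(H>100)&(H<125)&(S>120)&(V>60),
       "white":(S<60)&(V>120),"red":((H<8)|(H>172))&(S>150)&(V>100)}[col]
    u,v,w=win; k=np.zeros(m.shape,bool);k[max(v-w,0):v+w,max(u-w,0):u+w]=1;m&=k
    n,l,st,_=cv2.connectedComponentsWithStats(m.astype(np.uint8),connectivity=8)
    i=1+np.argmax(st[1:,4]);ys,xs=np.where(l==i);return np.c_[xs,ys]
def locate(ims,col,rz,wins,cams=("scene","top"),x0=(.6,0)):
    M={n:hullc(seg(ims[n],col,wins[n])) for n in cams}
    f=lambda q:np.concatenate([hullc(proj(n,cyl(*q,rz)))[0]-M[n][0] for n in cams])
    s=least_squares(f,x0,diff_step=1e-3)
    return s.x,s.fun.round(2),[(round(M[n][1]),round(hullc(proj(n,cyl(*s.x,rz)))[1])) for n in cams]
E
python3 - <<'E'
from h import *
ims={n:cv2.imread(f"pics/{n}0.png") for n in C}
print("support",*locate(ims,"yellow",[(.036,0),(.036,.005),(.024,.018)],dict(scene=(356,267,22),top=(216,256,20))))
print("spacer",*locate(ims,"white",[(.024,0),(.024,.022)],dict(scene=(260,160,16),top=(355,238,16))))
print("clamp",*locate(ims,"blue",[(.027,0),(.027,.02)],dict(scene=(313,293,16),top=(215,212,14))))
print("bigblue",*locate(ims,"blue",[(.027,0),(.027,.02)],dict(scene=(268,311,20),top=(219,174,16))))
print("cross",*locate(ims,"red",[(.015,.084),(.015,.09)],dict(scene=(288,198,12),top=(291,228,12))))
for n,uv in dict(scene=(288,214),top=(291,231)).items(): print("base",n,ray(n,uv,.03))
t=cv2.resize(ims["top"][195:275,190:375],None,fx=4,fy=4,interpolation=cv2.INTER_CUBIC)
cr=cv2.resize(ims["top"][208:248,271:311],None,fx=7,fy=7,interpolation=cv2.INTER_CUBIC)
cl=cv2.resize(ims["top"][192:232,195:235],None,fx=7,fy=7,interpolation=cv2.INTER_CUBIC)
out=np.zeros((600,740,3),np.uint8);out[:320]=t;out[320:600,:280]=cr;out[320:600,300:580]=cl
cv2.imwrite("pics/topcrop.png",out)
S=ims["scene"]
out=np.hstack([cv2.resize(S[v-20:v+20,u-20:u+20],(380,380),interpolation=cv2.INTER_CUBIC) for u,v in((288,205),(313,293))])
cv2.imwrite("pics/scenecrop.png",out)
E
```

```text
support [0.49240682 0.19862399] [-0.09  0.21  0.13  0.2 ] [(600, 639), (462, 484)]
spacer [ 0.5072738  -0.20935996] [-0.15  0.71  0.44  0.43] [(206, 272), (215, 234)]
clamp [0.62144491 0.19509891] [-0.08  0.26  0.22  0.25] [(423, 457), (257, 286)]
bigblue [0.73419793 0.17330685] [-0.17  0.66  0.6   0.64] [(848, 476), (486, 280)]
cross [ 0.5415543  -0.02460376] [-0.27  0.16 -0.02  0.35] [(70, 112), (62, 94)]
base scene [ 0.54965362 -0.00970549  0.03      ]
base top [ 0.54043652 -0.02514063  0.03      ]
```

View pics/topcrop.png

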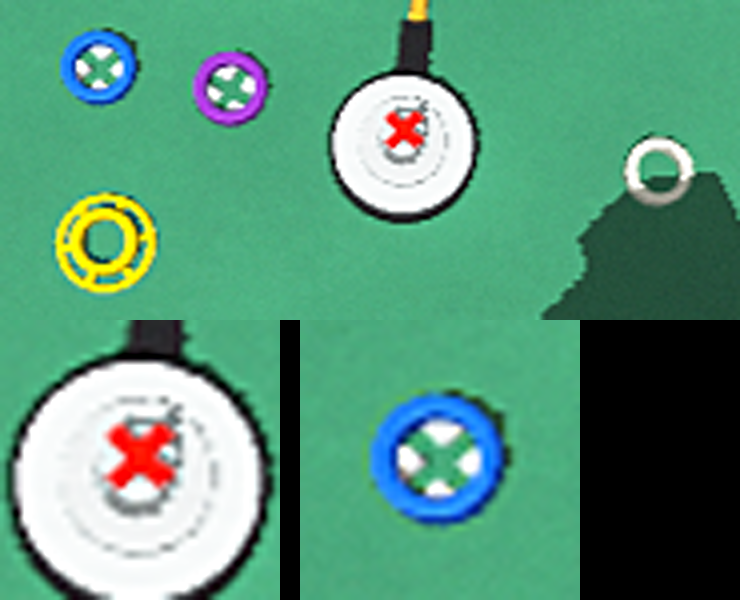

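View pics/scenecrop.png

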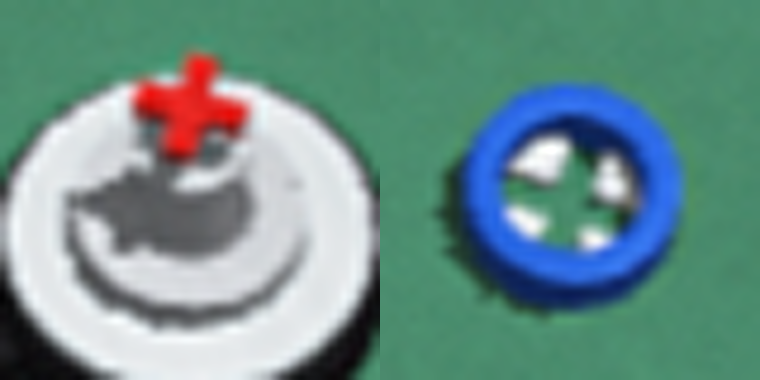

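```bash
cat >> h.py <<'E'
def crosspts(x,y,z,ang,L,W,n=25):
    g=np.linspace(-L/2,L/2,n);X,Y=np.meshgrid(g,g);X,Y=X.ravel(),Y.ravel()
    ins=(abs(X)<W/2)|(abs(Y)<W/2);c,s=np.cos(ang),np.sin(ang)
    return np.c_[x+c*X-s*Y,y+s*X+c*Y,0*X+z],ins,np.hypot(X,Y)
def samp(m,p): return cv2.remap(m.astype(np.float32),np.float32(p[:,None,0]),np.float32(p[:,None,1]),cv2.INTER_LINEAR).ravel()
def fitangle(ims,kind,xy,z,L,W,rmax):
    for n in C:
        im=ims[n].astype(float);h=cv2.cvtColor(ims[n],cv2.COLOR_BGR2HSV)
        m=(im[...,2]-im[...,1]).clip(0) if kind=="red" else -np.minimum(im[...,2],255)  # slots dark
        best=max(((lambda P,i,r:(samp(m,proj(n,P))[i&(r<rmax)].mean()-samp(m,proj(n,P))[~i&(r<rmax)].mean()))(*crosspts(xy[0]+dx,xy[1]+dy,z,np.radians(d),L,W)),d,dx,dy)
            for d in range(0,90,2) for dx in(-.003,-.0015,0,.0015,.003) for dy in(-.003,-.0015,0,.0015,.003))
        print(kind,n,best)
E
sed -i 's/V>120)/V>80)/' h.py
python3 - <<'E'
from h import *
ims={n:cv2.imread(f"pics/{n}0.png") for n in C}
fitangle(ims,"red",(.5415,-.0246),.09,.030,.008,.015)
fitangle(ims,"web",(.6214,.1951),.006,.036,.0104,.0135)
print("spacer",*locate(ims,"white",[(.024,0),(.024,.022)],dict(scene=(260,160,14),top=(355,238,14))))
# base circle: bright disc
for n,w in dict(scene=(288,214,26),top=(291,231,22)).items():
    p=seg(ims[n],"white",w); q=np.vstack([p,seg(ims[n],"red",(w[0],w[1]-6,12))]) if 0 else p
    c,A=hullc(q);s=least_squares(lambda q:hullc(proj(n,cyl(*q,[(.053,.03)])))[0]-c,(.54,-.02),diff_step=1e-3)
    print(n,s.x,A,hullc(proj(n,cyl(*s.x,[(.053,.03)])))[1])
E
```

```text
red scene (np.float32(124.06243), 42, 0, 0.0015)
red top (np.float32(170.1287), 42, 0, 0.0015)
web scene (np.float32(102.41355), 38, -0.0015, 0)
web top (np.float32(133.72647), 38, 0, 0)
spacer [ 0.50735008 -0.20884171] [-0.1   0.45  0.28  0.27] [(252, 272), (219, 234)]
scene [ 0.54171305 -0.02370962] 1046.0 1130.0634327661246
top [ 0.54181147 -0.02330861] 939.5 1037.5350546459667
```

Request:
send_rows --moves '[{"slide": [2.65,-2.45,0],"angular": [0,0,0],"fingers": 0},{"slide": [2.65,-2.45,0],"angular": [0,0,0],"fingers": 0},{"slide": [2.65,-2.45,0],"angular": [0,0,0],"fingers": 0},{"slide": [2.65,-2.45,0],"angular": [0,0,0],"fingers": 0},{"slide": [2.65,-2.45,0],"angular": [0,0,0],"fingers": 0},{"slide": [2.65,-2.45,0],"angular": [0,0,0],"fingers": 0},{"slide": [2.65,-2.45,0],"angular": [0,0,0],"fingers": 0},{"slide": [2.65,-2.45,0],"angular": [0,0,0],"fingers": 0},{"slide": [2.65,-2.45,0],"angular": [0,0,0],"fingers": 0},{"slide": [2.65,-2.45,0],"angular": [0,0,0],"fingers": 0}]'

```text
clock: 0.93
position: [0.3602, -0.1359, 0.2312]
orientation: [[0.902, 0.433, -0.0], [0.433, -0.902, 0.0], [-0.0, -0.0, -1.0]]
ft_force: [0.4, -0.5, 0.1]
grip_width: 0.997
finger_force: 0.0
```

Request:
send_rows --moves '[{"slide": [2.65,-2.45,0],"angular": [0,0,0],"fingers": 0},{"slide": [2.65,-2.45,0],"angular": [0,0,0],"fingers": 0},{"slide": [2.65,-2.45,1.5],"angular": [0,0,0],"fingers": 0},{"slide": [2.65,-2.45,1.5],"angular": [0,0,0],"fingers": 0},{"slide": [2.65,-2.45,1.5],"angular": [0,0,0],"fingers": 0},{"slide": [2.65,-2.45,1.5],"angular": [0,0,0],"fingers": 0},{"slide": [2.65,-2.45,1.5],"angular": [0,0,0],"fingers": 0},{"slide": [2.65,-2.45,1.5],"angular": [0,0,0],"fingers": 0},{"slide": [2.65,-2.45,1.5],"angular": [0,0,0],"fingers": 0},{"slide": [2.65,-2.45,1.5],"angular": [0,0,0],"fingers": 0}]'

```text
clock: 1.77
position: [0.493, 0.1998, 0.1101]
orientation: [[0.901, 0.433, -0.001], [0.433, -0.901, -0.0], [-0.001, 0.0, -1.0]]
ft_force: [1.4, -1.9, 0.4]
grip_width: 1.002
finger_force: 0.0
```

Request:
send_rows --moves '[{"slide": [0,0,2],"angular": [0,0,0],"fingers": 0},{"slide": [0,0,2],"angular": [0,0,0],"fingers": 0},{"slide": [0,0,2],"angular": [0,0,0],"fingers": 0},{"slide": [0,0,2],"angular": [0,0,0],"fingers": 0},{"slide": [0,0,1.2],"angular": [0,0,0],"fingers": 0},{"slide": [0,0,0.7],"angular": [0,0,0],"fingers": 0},{"slide": [0,0,0.3],"angular": [0,0,0],"fingers": 0},{"slide": [0,0,0],"angular": [0,0,0],"fingers": 80},{"slide": [0,0,0],"angular": [0,0,0],"fingers": 120},{"slide": [0,0,0],"angular": [0,0,0],"fingers": 120}]'

```text
clock: 2.6
position: [0.4935, 0.1981, 0.0101]
orientation: [[0.901, 0.433, 0.002], [0.433, -0.901, 0.0], [0.002, 0.0, -1.0]]
ft_force: [-0.4, 0.5, 1.0]
grip_width: 0.605
finger_force: 0.1
```

Request:
send_rows --moves '[{"slide": [0,0,0],"angular": [0,0,0],"fingers": 200},{"slide": [0,0,0],"angular": [0,0,0],"fingers": 255},{"slide": [0,0,0],"angular": [0,0,0],"fingers": 255},{"slide": [0,0,0],"angular": [0,0,0],"fingers": 255},{"slide": [0,0,0],"angular": [0,0,0],"fingers": 255},{"slide": [0,0,0],"angular": [0,0,0],"fingers": 255},{"slide": [0,0,-0.5],"angular": [0,0,0],"fingers": 255},{"slide": [0,0,-1],"angular": [0,0,0],"fingers": 255},{"slide": [0,0,-2],"angular": [0,0,0],"fingers": 255},{"slide": [0,0,-2],"angular": [0,0,0],"fingers": 255}]'

```text
clock: 3.43
position: [0.4926, 0.1978, 0.0653]
orientation: [[0.901, 0.433, -0.001], [0.433, -0.901, -0.0], [-0.001, -0.0, -1.0]]
ft_force: [0.4, 0.0, -0.4]
grip_width: 0.516
finger_force: 61.2
```

Request:
send_rows --moves '[{"slide": [0,0,-3],"angular": [0,0,0],"fingers": 255},{"slide": [0,0,-3],"angular": [0,0,0],"fingers": 255},{"slide": [-0.74,3.15,-0.5],"angular": [0,0,0],"fingers": 255},{"slide": [-0.74,3.15,0],"angular": [0,0,0],"fingers": 255},{"slide": [-0.74,3.15,0],"angular": [0,0,0],"fingers": 255},{"slide": [-0.74,3.15,0],"angular": [0,0,0],"fingers": 255},{"slide": [-0.74,3.15,0],"angular": [0,0,0],"fingers": 255},{"slide": [-0.74,3.15,0],"angular": [0,0,0],"fingers": 255},{"slide": [-0.72,3.15,0],"angular": [0,0,0],"fingers": 255},{"slide": [0,0,0],"angular": [0,0,0],"fingers": 255}]'

```text
clock: 4.27
position: [0.5434, -0.0284, 0.1304]
orientation: [[0.903, 0.429, 0.003], [0.429, -0.903, -0.002], [0.002, 0.003, -1.0]]
ft_force: [-0.6, 0.3, -0.1]
grip_width: 0.515
finger_force: 61.3
```

```bash
python3 - <<'E'
from h import *
ims={n:arm.read_camera(n) for n in C}
o=arm.get_obs();print(o["position"],o["ft_force"],o["grip_width"])
out=np.hstack([cv2.resize(ims[n][v-35:v+35,u-35:u+35],(400,400),interpolation=cv2.INTER_CUBIC) for n,u,v in(("scene",*proj("scene",[.5417,-.0235,.13])[0].astype(int)),("top",*proj("top",[.5417,-.0235,.13])[0].astype(int)))])
cv2.imwrite("pics/h1.png",out)
E
```

```text
[ 0.54198912 -0.02429594  0.1299719 ] [ 0.72899252  0.80428883 -0.26115264] 0.5180713189328991
```

View pics/h1.png

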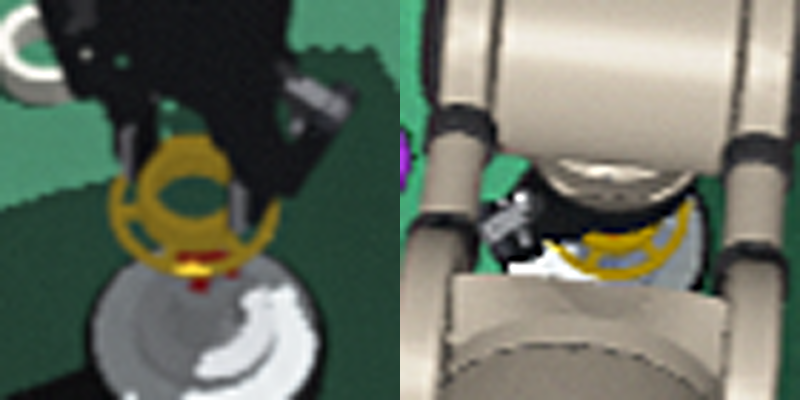

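```bash
python3 - <<'E'
from h import *
im=arm.read_camera("scene");o=arm.get_obs();p=o["position"];print(p,o["grip_width"])
h=cv2.cvtColor(im,cv2.COLOR_BGR2HSV).astype(int)
u,v=proj("scene",[.5417,-.0235,.12])[0].astype(int)
m=(abs(h[...,0]-25)<8)&(h[...,1]>120)&(h[...,2]>60)
k=np.zeros_like(m);k[v-25:v+25,u-25:u+25]=1;m&=k
ys,xs=np.where(m);b=[xs.min()-.5,xs.max()+.5,ys.max()+.5];print(b)
for z in(.118,.120,.122,.124):
    def f(q):
        P=proj("scene",cyl(*q,[(.036,z),(.036,z+.005)]));return [P[:,0].min()-b[0],P[:,0].max()-b[1],P[:,1].max()-b[2]]
    s=least_squares(f,p[:2],diff_step=1e-3);print(z,s.x,s.fun)
E
```

```text
[ 0.54171217 -0.02318518  0.1298331 ] 0.5181806934901096
[np.float64(271.5), np.float64(302.5), np.float64(200.5)]
0.118 [ 0.5413167  -0.02710966] [ 0.63251692 -0.63214875  0.02239164]
0.12 [ 0.54207686 -0.02603383] [ 0.60481233 -0.60445954  0.02145027]
0.122 [ 0.54283702 -0.02495801] [ 0.5770043  -0.57666712  0.02050178]
0.124 [ 0.54359716 -0.02388219] [ 0.54909232 -0.54877086  0.01954607]
```

Request:
send_rows --moves '[{"slide": [0,0,1],"angular": [0,0,0],"fingers": 255},{"slide": [0,0,1],"angular": [0,0,0],"fingers": 255},{"slide": [0,0,0.6],"angular": [0,0,0],"fingers": 255},{"slide": [0,0,0.3],"angular": [0,0,0],"fingers": 255},{"slide": [0,0,0.2],"angular": [0,0,0],"fingers": 255},{"slide": [0,0,0.2],"angular": [0,0,0],"fingers": 255},{"slide": [0,0,0.1],"angular": [0,0,0],"fingers": 255},{"slide": [0,0,0.1],"angular": [0,0,0],"fingers": 255},{"slide": [0,0,0],"angular": [0,0,0],"fingers": 255},{"slide": [0,0,0],"angular": [0,0,0],"fingers": 255}]'

```text
clock: 5.25
position: [0.542, -0.0232, 0.0944]
orientation: [[0.901, 0.433, 0.0], [0.433, -0.901, -0.0], [0.0, 0.0, -1.0]]
ft_force: [-0.1, 0.1, -1.5]
grip_width: 0.518
finger_force: 61.3
```

Request:
send_rows --moves '[{"slide": [0,0,0.3],"angular": [0,0,0],"fingers": 255},{"slide": [0,0,0.3],"angular": [0,0,0],"fingers": 255},{"slide": [0,0,0.3],"angular": [0,0,0],"fingers": 255},{"slide": [0,0,0.3],"angular": [0,0,0],"fingers": 255},{"slide": [0,0,0.2],"angular": [0,0,0],"fingers": 255},{"slide": [0,0,0.2],"angular": [0,0,0],"fingers": 255},{"slide": [0,0,0.1],"angular": [0,0,0],"fingers": 255},{"slide": [0,0,0.1],"angular": [0,0,0],"fingers": 255},{"slide": [0,0,0],"angular": [0,0,0],"fingers": 255},{"slide": [0,0,0],"angular": [0,0,0],"fingers": 255}]'

```text
clock: 6.08
position: [0.5419, -0.0232, 0.0763]
orientation: [[0.901, 0.433, 0.0], [0.433, -0.901, -0.0], [0.0, 0.0, -1.0]]
ft_force: [0.7, -0.0, -0.5]
grip_width: 0.516
finger_force: 61.3
```

Request:
send_rows --moves '[{"slide": [0,0,0.4],"angular": [0,0,0],"fingers": 255},{"slide": [0,0,0.4],"angular": [0,0,0],"fingers": 255},{"slide": [0,0,0.4],"angular": [0,0,0],"fingers": 255},{"slide": [0,0,0.4],"angular": [0,0,0],"fingers": 255},{"slide": [0,0,0.3],"angular": [0,0,0],"fingers": 255},{"slide": [0,0,0.3],"angular": [0,0,0],"fingers": 255},{"slide": [0,0,0.2],"angular": [0,0,0],"fingers": 255},{"slide": [0,0,0.2],"angular": [0,0,0],"fingers": 255},{"slide": [0,0,0],"angular": [0,0,0],"fingers": 255},{"slide": [0,0,0],"angular": [0,0,0],"fingers": 255}]'

```text
clock: 6.92
position: [0.5418, -0.0232, 0.0506]
orientation: [[0.901, 0.433, -0.0], [0.433, -0.901, -0.0], [-0.0, 0.0, -1.0]]
ft_force: [-2.9, 0.6, 4.6]
grip_width: 0.519
finger_force: 62.0
```

Request:
send_rows --moves '[{"slide": [0,0,0],"angular": [0,0,0],"fingers": 70},{"slide": [0,0,0],"angular": [0,0,0],"fingers": 70},{"slide": [0,0,0],"angular": [0,0,0],"fingers": 70},{"slide": [0,0,0],"angular": [0,0,0],"fingers": 70},{"slide": [0,0,-0.5],"angular": [0,0,0],"fingers": 50},{"slide": [0,0,-1],"angular": [0,0,0],"fingers": 50},{"slide": [0,0,-2],"angular": [0,0,0],"fingers": 50},{"slide": [0,0,-3],"angular": [0,0,0],"fingers": 50},{"slide": [0,0,-3],"angular": [0,0,0],"fingers": 50},{"slide": [0,0,-1],"angular": [0,0,0],"fingers": 0}]'

```text
clock: 7.75
position: [0.544, -0.0235, 0.1605]
orientation: [[0.901, 0.433, 0.008], [0.433, -0.901, -0.001], [0.006, 0.005, -1.0]]
ft_force: [0.2, 0.0, -0.0]
grip_width: 0.921
finger_force: 0.0
```

```bash
python3 - <<'E'
from h import *
im=arm.read_camera("scene");o=arm.get_obs();p=o["position"];print(p,o["grip_width"])
u,v=proj("scene",[.5417,-.0235,.06])[0].astype(int)
cv2.imwrite("pics/h2.png",cv2.resize(im[v-35:v+35,u-35:u+35],(500,500),interpolation=cv2.INTER_CUBIC))
R=o["orientation"];d=np.array([.5073,-.209,p[2]])-p;print((R.T@d*100).round(2))
E
```

```text
[ 0.54431072 -0.02358658  0.16077774] 0.9948723235406086
[-11.37  15.11  -0.  ]
```

View pics/h2.png

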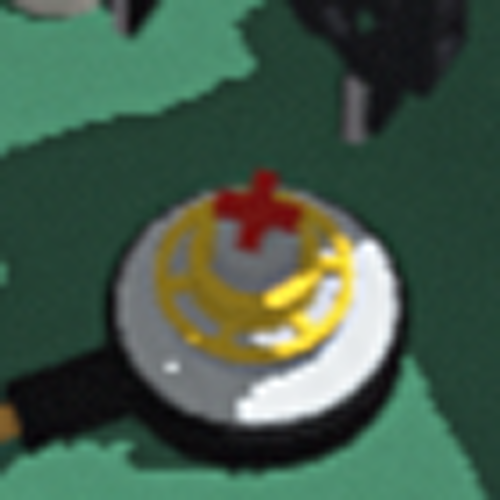

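Request:
send_rows --moves '[{"slide": [-2.23,3.05,0],"angular": [0,0,0],"fingers": 0},{"slide": [-2.23,3.05,0],"angular": [0,0,0],"fingers": 0},{"slide": [-2.23,3.05,0],"angular": [0,0,0],"fingers": 0},{"slide": [-2.23,3.05,0],"angular": [0,0,0],"fingers": 0},{"slide": [-2.23,3.05,0],"angular": [0,0,0],"fingers": 0},{"slide": [0,0,2],"angular": [0,0,0],"fingers": 0},{"slide": [0,0,2],"angular": [0,0,0],"fingers": 0},{"slide": [0,0,2],"angular": [0,0,0],"fingers": 0},{"slide": [0,0,2],"angular": [0,0,0],"fingers": 0},{"slide": [0,0,0],"angular": [0,0,0],"fingers": 0}]'

```text
clock: 8.63
position: [0.5047, -0.2076, 0.0712]
orientation: [[0.902, 0.433, -0.007], [0.433, -0.902, 0.004], [-0.005, -0.007, -1.0]]
ft_force: [-0.2, 0.8, 1.1]
grip_width: 1.002
finger_force: 0.0
```

Request:
send_rows --moves '[{"slide": [0,0,1.5],"angular": [0,0,0],"fingers": 0},{"slide": [0,0,1.5],"angular": [0,0,0],"fingers": 0},{"slide": [0,0,1.5],"angular": [0,0,0],"fingers": 0},{"slide": [0,0,1.0],"angular": [0,0,0],"fingers": 0},{"slide": [0,0,0.7],"angular": [0,0,0],"fingers": 0},{"slide": [0,0,0.4],"angular": [0,0,0],"fingers": 0},{"slide": [0,0,0.2],"angular": [0,0,0],"fingers": 0},{"slide": [0,0,0],"angular": [0,0,0],"fingers": 60},{"slide": [0,0,0],"angular": [0,0,0],"fingers": 80},{"slide": [0,0,0],"angular": [0,0,0],"fingers": 80}]'

```text
clock: 9.47
position: [0.5078, -0.2092, 0.0079]
orientation: [[0.901, 0.433, 0.001], [0.433, -0.901, -0.001], [0.001, 0.001, -1.0]]
ft_force: [0.5, 0.1, 0.0]
grip_width: 0.684
finger_force: 0.0
```

```bash
python3 - <<'E'
from h import *
o=arm.get_obs();p=o["position"];print(p,o["grip_width"],o["ft_force"])
R=o["orientation"];d=np.array([.5073,-.209,p[2]])-p;print((R.T@d*100).round(2))
E
```

```text
[ 0.50780646 -0.20917051  0.00794582] 0.68375353382498 [0.54786904 0.10367883 0.03225808]
[-0.04 -0.04 -0.  ]
```

Aligned. Close and lift.

Request:
send_rows --moves '[{"slide": [-0.04,-0.04,0.1],"angular": [0,0,0],"fingers": 100},{"slide": [0,0,0],"angular": [0,0,0],"fingers": 130},{"slide": [0,0,0],"angular": [0,0,0],"fingers": 255},{"slide": [0,0,0],"angular": [0,0,0],"fingers": 255},{"slide": [0,0,0],"angular": [0,0,0],"fingers": 255},{"slide": [0,0,0],"angular": [0,0,0],"fingers": 255},{"slide": [0,0,-0.5],"angular": [0,0,0],"fingers": 255},{"slide": [0,0,-1.5],"angular": [0,0,0],"fingers": 255},{"slide": [0,0,-3],"angular": [0,0,0],"fingers": 255},{"slide": [0,0,-3],"angular": [0,0,0],"fingers": 255}]'

```text
clock: 10.3
position: [0.506, -0.2083, 0.0866]
orientation: [[0.901, 0.433, -0.002], [0.433, -0.901, 0.001], [-0.002, -0.002, -1.0]]
ft_force: [0.8, -0.1, 0.2]
grip_width: 0.535
finger_force: 61.4
```

Request:
send_rows --moves '[{"slide": [0,0,-3],"angular": [0,0,0],"fingers": 255},{"slide": [0,0,-1],"angular": [0,0,0],"fingers": 255},{"slide": [1.85,-2.535,0],"angular": [0,0,0],"fingers": 255},{"slide": [1.85,-2.535,0],"angular": [0,0,0],"fingers": 255},{"slide": [1.85,-2.535,0],"angular": [0,0,0],"fingers": 255},{"slide": [1.85,-2.535,0],"angular": [0,0,0],"fingers": 255},{"slide": [1.85,-2.535,0],"angular": [0,0,0],"fingers": 255},{"slide": [1.85,-2.535,0],"angular": [0,0,0],"fingers": 255},{"slide": [0,0,0],"angular": [0,0,0],"fingers": 255},{"slide": [0,0,0],"angular": [0,0,0],"fingers": 255}]'

```text
clock: 11.13
position: [0.5409, -0.0221, 0.126]
orientation: [[0.9, 0.436, -0.001], [0.436, -0.9, -0.0], [-0.001, -0.0, -1.0]]
ft_force: [0.3, -0.8, 0.3]
grip_width: 0.535
finger_force: 61.5
```

Request:
send_rows --moves '[{"slide": [0,0,0.5],"angular": [0,0,0],"fingers": 255},{"slide": [0,0,0.7],"angular": [0,0,0],"fingers": 255},{"slide": [0,0,0.7],"angular": [0,0,0],"fingers": 255},{"slide": [0,0,0.5],"angular": [0,0,0],"fingers": 255},{"slide": [0,0,0.3],"angular": [0,0,0],"fingers": 255},{"slide": [0,0,0.2],"angular": [0,0,0],"fingers": 255},{"slide": [0,0,0.2],"angular": [0,0,0],"fingers": 255},{"slide": [0,0,0.1],"angular": [0,0,0],"fingers": 255},{"slide": [0,0,0],"angular": [0,0,0],"fingers": 255},{"slide": [0,0,0],"angular": [0,0,0],"fingers": 255}]'

```text
clock: 11.97
position: [0.5412, -0.0236, 0.0944]
orientation: [[0.901, 0.433, 0.0], [0.433, -0.901, -0.0], [0.0, 0.0, -1.0]]
ft_force: [-0.4, 0.4, 0.1]
grip_width: 0.539
finger_force: 61.5
```

Request:
send_rows --moves '[{"slide": [0,0,0.3],"angular": [0,0,0],"fingers": 255},{"slide": [0,0,0.3],"angular": [0,0,0],"fingers": 255},{"slide": [0,0,0.3],"angular": [0,0,0],"fingers": 255},{"slide": [0,0,0.3],"angular": [0,0,0],"fingers": 255},{"slide": [0,0,0.2],"angular": [0,0,0],"fingers": 255},{"slide": [0,0,0.2],"angular": [0,0,0],"fingers": 255},{"slide": [0,0,0.2],"angular": [0,0,0],"fingers": 255},{"slide": [0,0,0.1],"angular": [0,0,0],"fingers": 255},{"slide": [0,0,0],"angular": [0,0,0],"fingers": 255},{"slide": [0,0,0],"angular": [0,0,0],"fingers": 255}]'

```text
clock: 12.8
position: [0.5411, -0.0236, 0.0753]
orientation: [[0.901, 0.433, -0.0], [0.433, -0.901, -0.0], [-0.0, 0.0, -1.0]]
ft_force: [-0.2, -0.8, -0.3]
grip_width: 0.537
finger_force: 61.5
```

Request:
send_rows --moves '[{"slide": [0,0,0.2],"angular": [0,0,0],"fingers": 255},{"slide": [0,0,0.2],"angular": [0,0,0],"fingers": 255},{"slide": [0,0,0.2],"angular": [0,0,0],"fingers": 255},{"slide": [0,0,0.1],"angular": [0,0,0],"fingers": 255},{"slide": [0,0,0.1],"angular": [0,0,0],"fingers": 255},{"slide": [0,0,0],"angular": [0,0,0],"fingers": 255},{"slide": [0,0,0],"angular": [0,0,0],"fingers": 255},{"slide": [0,0,0],"angular": [0,0,0],"fingers": 255},{"slide": [0,0,0],"angular": [0,0,0],"fingers": 255},{"slide": [0,0,0],"angular": [0,0,0],"fingers": 255}]'

```text
clock: 13.63
position: [0.5411, -0.0236, 0.0674]
orientation: [[0.901, 0.433, 0.0], [0.433, -0.901, -0.0], [0.0, 0.0, -1.0]]
ft_force: [-1.2, 0.8, 1.4]
grip_width: 0.536
finger_force: 61.7
```

Request:
send_rows --moves '[{"slide": [0,0,0],"angular": [0,0,0],"fingers": 70},{"slide": [0,0,0],"angular": [0,0,0],"fingers": 70},{"slide": [0,0,0],"angular": [0,0,0],"fingers": 70},{"slide": [0,0,0],"angular": [0,0,0],"fingers": 70},{"slide": [0,0,-0.5],"angular": [0,0,0],"fingers": 50},{"slide": [0,0,-1],"angular": [0,0,0],"fingers": 50},{"slide": [0,0,-2],"angular": [0,0,0],"fingers": 50},{"slide": [0,0,-2],"angular": [0,0,0],"fingers": 50},{"slide": [0,0,-2],"angular": [0,0,-7],"fingers": 50},{"slide": [0,0,0],"angular": [0,0,-7],"fingers": 0}]'

```text
clock: 14.47
position: [0.5435, -0.0239, 0.1473]
orientation: [[0.766, 0.642, 0.008], [0.642, -0.766, -0.002], [0.005, 0.006, -1.0]]
ft_force: [1.4, -0.1, -1.0]
grip_width: 0.924
finger_force: 0.0
```

Request:
send_rows --moves '[{"slide": [0,0,0],"angular": [0,0,-7],"fingers": 0},{"slide": [0,0,0],"angular": [0,0,-7],"fingers": 0},{"slide": [0,0,0],"angular": [0,0,-7],"fingers": 0},{"slide": [0,0,0],"angular": [0,0,-7],"fingers": 0},{"slide": [0,0,0],"angular": [0,0,-7],"fingers": 0},{"slide": [0,0,0],"angular": [0,0,-7],"fingers": 0},{"slide": [0,0,0],"angular": [0,0,-7],"fingers": 0},{"slide": [3.675,1.253,0],"angular": [0,0,0],"fingers": 0},{"slide": [3.675,1.253,0],"angular": [0,0,0],"fingers": 0},{"slide": [3.675,1.253,0],"angular": [0,0,0],"fingers": 0}]'

```text
clock: 15.3
position: [0.5819, 0.0865, 0.1437]
orientation: [[0.025, 1.0, 0.001], [1.0, -0.025, -0.0], [0.0, 0.001, -1.0]]
ft_force: [0.5, 0.0, -0.2]
grip_width: 1.002
finger_force: 0.0
```

Request:
send_rows --moves '[{"slide": [3.675,1.253,0],"angular": [0,0,0],"fingers": 0},{"slide": [3.675,1.253,0],"angular": [0,0,0],"fingers": 0},{"slide": [3.675,1.253,0],"angular": [0,0,0],"fingers": 0},{"slide": [0,0,2],"angular": [0,0,0],"fingers": 0},{"slide": [0,0,2],"angular": [0,0,0],"fingers": 0},{"slide": [0,0,2],"angular": [0,0,0],"fingers": 0},{"slide": [0,0,1],"angular": [0,0,0],"fingers": 0},{"slide": [0,0,0],"angular": [0,0,0],"fingers": 0},{"slide": [0,0,0],"angular": [0,0,0],"fingers": 0},{"slide": [0,0,0],"angular": [0,0,0],"fingers": 0}]'

```text
clock: 16.13
position: [0.6224, 0.195, 0.074]
orientation: [[0.024, 1.0, 0.003], [1.0, -0.024, 0.0], [0.0, 0.003, -1.0]]
ft_force: [0.7, -0.9, 0.6]
grip_width: 1.002
finger_force: 0.0
```

```bash
python3 - <<'E'
from h import *
o=arm.get_obs();p=o["position"];R=o["orientation"];print(p,o["grip_width"],o["ft_force"],np.degrees(np.arctan2(R[1,0],R[0,0])),o["joints"])
d=np.array([.6214,.1951,p[2]])-p;print((R.T@d*100).round(2))
im=arm.read_camera("scene")
u,v=proj("scene",[.5417,-.0235,.06])[0].astype(int);a=im[v-35:v+35,u-35:u+35]
u,v=proj("scene",[.6214,.1951,.03])[0].astype(int);b=im[v-35:v+35,u-35:u+35]
cv2.imwrite("pics/h3.png",cv2.resize(np.hstack([a,b]),(800,400),interpolation=cv2.INTER_CUBIC))
E
```

```text
[0.62237283 0.19504366 0.07400966] 1.0017748871472034 [ 0.66340696 -0.88303105  0.64601437] 88.6347523871852 [ 1.06752131e+01  4.10197393e+01  7.66230883e+01 -4.38655676e-03
  6.22099257e+01  1.20425349e+01]
[ 0.  -0.1 -0. ]
```

View pics/h3.png

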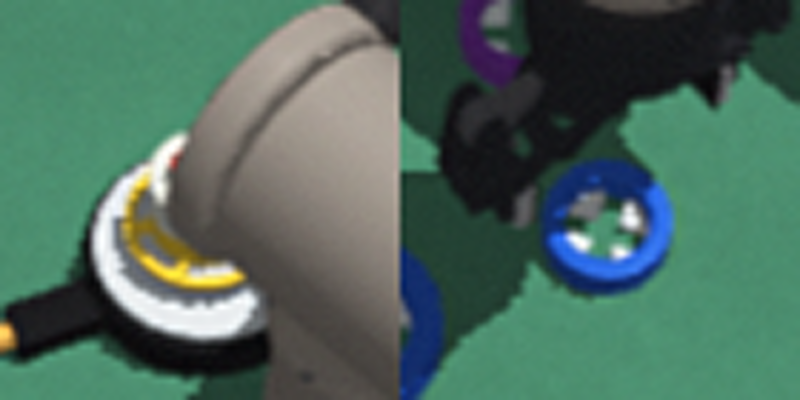

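Request:
send_rows --moves '[{"slide": [0,0,1.5],"angular": [0,0,0],"fingers": 0},{"slide": [0,0,1.5],"angular": [0,0,0],"fingers": 0},{"slide": [0,0,1.5],"angular": [0,0,0],"fingers": 0},{"slide": [0,0,1.0],"angular": [0,0,0],"fingers": 0},{"slide": [0,0,0.7],"angular": [0,0,0],"fingers": 0},{"slide": [0,0,0.4],"angular": [0,0,0],"fingers": 0},{"slide": [0,0,0.2],"angular": [0,0,0],"fingers": 0},{"slide": [0,0,0],"angular": [0,0,0],"fingers": 40},{"slide": [0,0,0],"angular": [0,0,0],"fingers": 60},{"slide": [0,0,0],"angular": [0,0,0],"fingers": 60}]'

```text
clock: 17.02
position: [0.6219, 0.1952, 0.005]
orientation: [[0.023, 1.0, 0.001], [1.0, -0.023, 0.0], [0.0, 0.001, -1.0]]
ft_force: [-0.8, -0.4, -0.3]
grip_width: 0.768
finger_force: 0.0
```

Request:
send_rows --moves '[{"slide": [0,0,0],"angular": [0,0,0],"fingers": 80},{"slide": [0,0,0],"angular": [0,0,0],"fingers": 100},{"slide": [0,0,0],"angular": [0,0,0],"fingers": 255},{"slide": [0,0,0],"angular": [0,0,0],"fingers": 255},{"slide": [0,0,0],"angular": [0,0,0],"fingers": 255},{"slide": [0,0,0],"angular": [0,0,0],"fingers": 255},{"slide": [0,0,0],"angular": [0,0,0],"fingers": 255},{"slide": [0,0,0],"angular": [0,0,0],"fingers": 255},{"slide": [0,0,0],"angular": [0,0,0],"fingers": 255},{"slide": [0,0,0],"angular": [0,0,0],"fingers": 255}]'

```text
clock: 17.85
position: [0.6219, 0.1952, 0.0054]
orientation: [[0.023, 1.0, 0.002], [1.0, -0.023, 0.0], [0.0, 0.002, -1.0]]
ft_force: [-1.2, -0.5, 6.3]
grip_width: 0.592
finger_force: 62.8
```

Request:
send_rows --moves '[{"slide": [0,0,-0.5],"angular": [0,0,0],"fingers": 255},{"slide": [0,0,-1.5],"angular": [0,0,0],"fingers": 255},{"slide": [0,0,-3],"angular": [0,0,0],"fingers": 255},{"slide": [0,0,-4],"angular": [0,0,0],"fingers": 255},{"slide": [0,0,-3],"angular": [0,0,0],"fingers": 255},{"slide": [0,0,-1],"angular": [0,0,0],"fingers": 255},{"slide": [-3.677,-1.258,0],"angular": [0,0,0],"fingers": 255},{"slide": [-3.677,-1.258,0],"angular": [0,0,0],"fingers": 255},{"slide": [-3.677,-1.258,0],"angular": [0,0,0],"fingers": 255},{"slide": [-3.677,-1.258,0],"angular": [0,0,0],"fingers": 255}]'

```text
clock: 18.68
position: [0.5662, 0.0481, 0.1336]
orientation: [[0.022, 1.0, -0.001], [1.0, -0.023, -0.0], [-0.0, -0.001, -1.0]]
ft_force: [0.6, -0.0, -2.0]
grip_width: 0.598
finger_force: 62.8
```

Request:
send_rows --moves '[{"slide": [-3.677,-1.258,0],"angular": [0,0,0],"fingers": 255},{"slide": [-3.677,-1.258,0],"angular": [0,0,0],"fingers": 255},{"slide": [0,0,0],"angular": [0,0,-4],"fingers": 255},{"slide": [0,0,0.5],"angular": [0,0,0],"fingers": 255},{"slide": [0,0,0.8],"angular": [0,0,0],"fingers": 255},{"slide": [0,0,0.7],"angular": [0,0,0],"fingers": 255},{"slide": [0,0,0.5],"angular": [0,0,0],"fingers": 255},{"slide": [0,0,0],"angular": [0,0,0],"fingers": 255},{"slide": [0,0,0],"angular": [0,0,0],"fingers": 255},{"slide": [0,0,0],"angular": [0,0,0],"fingers": 255}]'

```text
clock: 19.52
position: [0.541, -0.0231, 0.1092]
orientation: [[-0.047, 0.999, -0.0], [0.999, 0.047, -0.0], [-0.0, -0.0, -1.0]]
ft_force: [-0.1, -0.1, -1.3]
grip_width: 0.598
finger_force: 62.8
```

```bash
python3 - <<'E'
from h import *
o=arm.get_obs();p=o["position"];R=o["orientation"];print(p,o["grip_width"],o["ft_force"],np.degrees(np.arctan2(R[1,0],R[0,0])))
im=arm.read_camera("scene")
u,v=proj("scene",[.5417,-.0235,.1])[0].astype(int)
cv2.imwrite("pics/h4.png",cv2.resize(im[v-25:v+25,u-25:u+25],(600,600),interpolation=cv2.INTER_CUBIC))
E
```

```text
[ 0.54098145 -0.0231297   0.10921263] 0.5977764503003474 [-0.14204602 -0.09870971 -1.29880792] 92.70146994746834
```

View pics/h4.png

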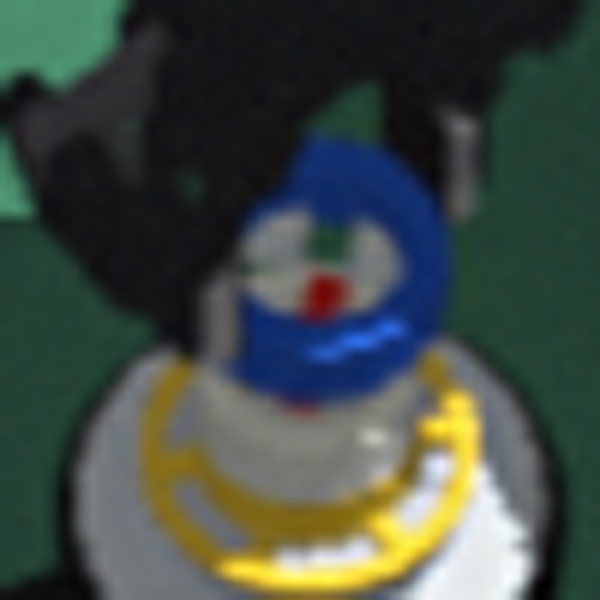

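Request:
send_rows --moves '[{"slide": [0,0,0.5],"angular": [0,0,0],"fingers": 255},{"slide": [0,0,0.5],"angular": [0,0,0],"fingers": 255},{"slide": [0,0,0.3],"angular": [0,0,0],"fingers": 255},{"slide": [0,0,0.1],"angular": [0,0,0],"fingers": 255},{"slide": [0,0,0.1],"angular": [0,0,0],"fingers": 255},{"slide": [0,0,0.1],"angular": [0,0,0],"fingers": 255},{"slide": [0,0,0.1],"angular": [0,0,0],"fingers": 255},{"slide": [0,0,0],"angular": [0,0,0],"fingers": 255},{"slide": [0,0,0],"angular": [0,0,0],"fingers": 255},{"slide": [0,0,0],"angular": [0,0,0],"fingers": 255}]'

```text
clock: 20.4
position: [0.5408, -0.0237, 0.0924]
orientation: [[-0.046, 0.999, 0.0], [0.999, 0.046, -0.0], [-0.0, 0.0, -1.0]]
ft_force: [-0.1, -0.0, -0.0]
grip_width: 0.595
finger_force: 62.8
```

Request:
send_rows --moves '[{"slide": [0,0,0.1],"angular": [0,0,0],"fingers": 255},{"slide": [0,0,0.1],"angular": [0,0,0],"fingers": 255},{"slide": [0,0,0.1],"angular": [0,0,0],"fingers": 255},{"slide": [0,0,0],"angular": [0,0,0],"fingers": 255},{"slide": [0,0,0],"angular": [0,0,0],"fingers": 255},{"slide": [0,0,0],"angular": [0,0,0],"fingers": 255},{"slide": [0,0,0],"angular": [0,0,0],"fingers": 255},{"slide": [0,0,0],"angular": [0,0,0],"fingers": 255},{"slide": [0,0,0],"angular": [0,0,0],"fingers": 255},{"slide": [0,0,0],"angular": [0,0,0],"fingers": 255}]'

```text
clock: 21.23
position: [0.5408, -0.0237, 0.0893]
orientation: [[-0.046, 0.999, 0.0], [0.999, 0.046, -0.0], [-0.0, 0.0, -1.0]]
ft_force: [-0.5, -1.1, -1.0]
grip_width: 0.597
finger_force: 62.8
```

Request:
send_rows --moves '[{"slide": [0,0,0.1],"angular": [0,0,0],"fingers": 255},{"slide": [0,0,0.1],"angular": [0,0,0],"fingers": 255},{"slide": [0,0,0.1],"angular": [0,0,0],"fingers": 255},{"slide": [0,0,0.1],"angular": [0,0,0],"fingers": 255},{"slide": [0,0,0.1],"angular": [0,0,0],"fingers": 255},{"slide": [0,0,0.1],"angular": [0,0,0],"fingers": 255},{"slide": [0,0,0.1],"angular": [0,0,0],"fingers": 255},{"slide": [0,0,0],"angular": [0,0,0],"fingers": 255},{"slide": [0,0,0],"angular": [0,0,0],"fingers": 255},{"slide": [0,0,0],"angular": [0,0,0],"fingers": 255}]'

```text
clock: 22.07
position: [0.5409, -0.0237, 0.0827]
orientation: [[-0.046, 0.999, 0.001], [0.999, 0.046, -0.0], [-0.0, 0.001, -1.0]]
ft_force: [-1.1, 0.5, 6.2]
grip_width: 0.597
finger_force: 63.5
```

Request:
send_rows --moves '[{"slide": [0,0,0.1],"angular": [0,0,0],"fingers": 255},{"slide": [0,0,0.1],"angular": [0,0,0],"fingers": 255},{"slide": [0,0,0.05],"angular": [0,0,0],"fingers": 255},{"slide": [0,0,0],"angular": [0,0,0],"fingers": 255},{"slide": [0,0,0],"angular": [0,0,0],"fingers": 255},{"slide": [0,0,0],"angular": [0,0,5],"fingers": 255},{"slide": [0,0,0],"angular": [0,0,5],"fingers": 255},{"slide": [0,0,0],"angular": [0,0,0],"fingers": 255},{"slide": [0,0,0],"angular": [0,0,0],"fingers": 255},{"slide": [0,0,0],"angular": [0,0,0],"fingers": 255}]'

```text
clock: 22.9
position: [0.5416, -0.0238, 0.0806]
orientation: [[0.128, 0.992, 0.002], [0.992, -0.128, -0.0], [-0.0, 0.002, -1.0]]
ft_force: [-0.2, 0.3, 7.0]
grip_width: 0.593
finger_force: 63.6
```

```bash
python3 - <<'E'
from bench import arm
o=arm.get_obs();print(o["position"],o["ft_force"],o["ft_torque"],o["orientation"][:,0])
E
```

```text
[ 0.54161858 -0.02381262  0.08062533] [-0.19792023  0.26101374  7.00398515] [ 0.02540605  0.13468803 -0.00908167] [ 1.28034961e-01  9.91769649e-01 -1.06876863e-04]
```

Request:
send_rows --moves '[{"slide": [0,0,0],"angular": [0,0,5],"fingers": 255},{"slide": [0,0,0],"angular": [0,0,5],"fingers": 255},{"slide": [0,0,0],"angular": [0,0,5],"fingers": 255},{"slide": [0,0,0],"angular": [0,0,5],"fingers": 255},{"slide": [0,0,0],"angular": [0,0,5],"fingers": 255},{"slide": [0,0,0],"angular": [0,0,5],"fingers": 255},{"slide": [0,0,0],"angular": [0,0,5],"fingers": 255},{"slide": [0,0,0],"angular": [0,0,0],"fingers": 255},{"slide": [0,0,0],"angular": [0,0,0],"fingers": 255},{"slide": [0,0,0],"angular": [0,0,0],"fingers": 255}]'

```text
clock: 23.73
position: [0.5418, -0.0239, 0.0807]
orientation: [[0.674, 0.739, 0.003], [0.739, -0.674, -0.0], [0.001, 0.002, -1.0]]
ft_force: [0.4, 0.5, 7.9]
grip_width: 0.598
finger_force: 63.6
```

Request:
send_rows --moves '[{"slide": [0,0,-0.1],"angular": [0,0,0],"fingers": 255},{"slide": [0,0,-0.1],"angular": [0,0,0],"fingers": 255},{"slide": [0,0,0],"angular": [0,0,0],"fingers": 255},{"slide": [0,0,0],"angular": [0,0,0],"fingers": 70},{"slide": [0,0,0],"angular": [0,0,0],"fingers": 50},{"slide": [0,0,0],"angular": [0,0,0],"fingers": 50},{"slide": [0,0,0],"angular": [0,0,0],"fingers": 50},{"slide": [0,0,-0.5],"angular": [0,0,0],"fingers": 50},{"slide": [0,0,-1.5],"angular": [0,0,0],"fingers": 20},{"slide": [0,0,-3],"angular": [0,0,0],"fingers": 0}]'

```text
clock: 24.57
position: [0.5386, -0.0233, 0.1296]
orientation: [[0.674, 0.739, -0.007], [0.739, -0.674, 0.001], [-0.004, -0.006, -1.0]]
ft_force: [0.1, -0.5, -0.3]
grip_width: 1.0
finger_force: 0.0
```

Request:
send_rows --moves '[{"slide": [0,0,-3],"angular": [0,0,0],"fingers": 0},{"slide": [0,0,-3],"angular": [0,0,0],"fingers": 0},{"slide": [-3,0,-2],"angular": [0,0,0],"fingers": 0},{"slide": [-3,0,-2],"angular": [0,0,0],"fingers": 0},{"slide": [-3,0,-2],"angular": [0,0,0],"fingers": 0},{"slide": [-3,0,0],"angular": [0,0,0],"fingers": 0},{"slide": [-3,0,0],"angular": [0,0,0],"fingers": 0},{"slide": [0,0,0],"angular": [0,0,0],"fingers": 0},{"slide": [0,0,0],"angular": [0,0,0],"fingers": 0},{"slide": [0,0,0],"angular": [0,0,0],"fingers": 0}]'

```text
clock: 25.4
position: [0.4399, -0.1345, 0.2521]
orientation: [[0.674, 0.739, 0.001], [0.739, -0.674, 0.0], [0.0, 0.0, -1.0]]
ft_force: [-0.2, 0.2, -0.1]
grip_width: 0.997
finger_force: 0.0
```

```bash
python3 - <<'E'
from h import *
o=arm.get_obs();print(o["position"],o["ft_force"])
im=arm.read_camera("scene")
u,v=proj("scene",[.5417,-.0235,.08])[0].astype(int)
cv2.imwrite("pics/h5.png",cv2.resize(im[v-30:v+30,u-30:u+30],(600,600),interpolation=cv2.INTER_CUBIC))
E
```

```text
[ 0.43993406 -0.13445907  0.25206959] [-0.16588308  0.18317816 -0.10382652]
```

View pics/h5.png

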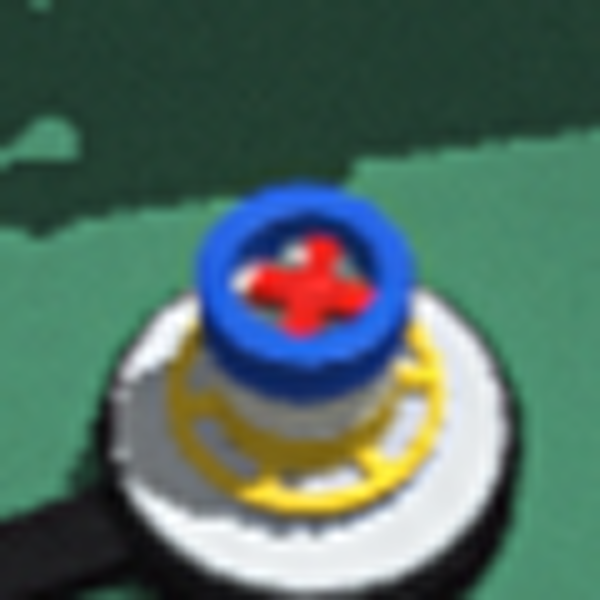

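The picture shows the red cross inside the blue ring, lying across the white web. The ring is level and locked, with the spacer and support below it, and the gripper is clear.

```bash
python3 -c "
from bench import arm
print(arm.job_done())"
```

```text
the job is handed in; nothing more can be done
None
```

The filter stack is rebuilt (support, spacer, clamp ring turned 45° under the red cross head) and handed in at about 25 s; the last picture shows the ring level and locked, but the hand-in returned no verdict.

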